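# Line up the ointment jars by size in the stock tray

## Robot

A 6-joint arm with a two-finger parallel gripper is mounted at the origin on the work surface. World frame = base frame: x ahead of the robot, y to its left, z up, the work surface at z = 0. Lengths are in mm, angles in rad, forces in N, time in s.
With the tool pointing down it reaches from about 300 to 775 mm from the base axis. Payload 14.6 kg.
Tool frame: the origin (TCP) lies between the finger pads; the fingertips stand ahead of it and the grasp point (between the pads) lies 11 mm behind it (manip.finger_overhang is the z of the fingertips in the tool frame, in mm); z points along the fingers, y is the line along which they close (so a half turn about z gives the same grasp; the last joint's range is limited). The gripper opens to 94 mm and grips with 3 to 60 N. Pads are 16 mm wide; open, the fingers measure 119 mm over their backs; the gripper's body (75 mm by 177 mm) begins 78 mm behind the grasp point.
Start: joints at [-1.183, 0.3, 1.521, -0, 1.321, -0.067], TCP at [241.597, -494.085, 213.446] pointing down, gripper open.
Joint ranges: [-3.03, 3.03], [-0.79, 2.21], [0.23, 2.52], [-1.04, 4.18], [0, 3.07], [-2.55, 2.55]. Speed limits (rad/s): [2.22, 2.22, 2.57, 3.14, 3.14, 3.14].

## Interface

Orientations are given as [roll, pitch, yaw] about the fixed x, y, z axes, in that order (R = Rz(yaw) Ry(pitch) Rx(roll)).
In Python, from cell import manip gives the robot as it stands.
- The arm moves only by the tool jog_arm, never from a script. Its argument "series" is a list of rows, each a list of 7 numbers: the shift along the world's x, y, z as a fraction of full scale, then the turn, a rotation vector about the world's x, y, z as a fraction of full scale, then the closure, from 0 (fully open) to 1 (shut). In form: [[dx, dy, dz, wx, wy, wz, fingers], ...]. A call has 1 to 8 rows; each row is the pose to reach, as a shift and turn from the pose commanded when the call began; what a row does not reach only later rows make up. Full scale, the value 1, is 120 mm for a shift and 90 degrees for a turn. A row lasts 1/12 s, in which the tool goes at most 41.7 mm and 7.16 degrees, less where a joint would pass 70% of its speed; a pose out of reach is approached as far as the arm can. A call with a number of a shift or a turn outside -1 to 1 is refused whole. A call with a gripper value outside its range is refused whole. The fingers move at their own pace and stop on an object; "grip_force" is the grip in N (left out, the last holds). Time passes only in rows, so rows that repeat a pose let the fingers close. It gives the time, the measured TCP pose, the force, the opening and the grip force at its end, in the units of the state.
- manip.read_state(): the state, without advancing time (a new reading comes with each control period).
- manip.camera(name): name is "scene" or "top" or "wrist"; returns a dict with "frame" (420x560x3 uint8, red, green, blue), "vfov" (degrees; the focal length in pixels is half the picture's height over the tangent of half this angle, whatever the lens; pixels are square), "cx", "cy" (the principal point, pixels), "R" (3x3) and "t" (3): a world point X has camera coordinates R X + t; the wrist camera has in their place "hand_eye" (4x4, takes a point from camera to tool coordinates, whose origin is the TCP and whose axes are the flange's). Camera axes: x right, y down, z forward; pixel columns grow to the right and rows downward; lengths in mm; the calibration is good to about 2 mm. A picture is of the moment at which its call begins: read the wrist's pose just before it. There is no depth.
- manip.sign_off(): hands the job in; it is judged then, once.
The state is a dict: "clock": time; "joints": joint angles; "qd": joint speeds; "effort": joint torques, N m; "eef_pos": TCP position; "eef_rot": TCP orientation; "wrist_force": force on the tool from outside, world axes, zero at the start; "moment": the same for the moment, N m; "finger_gap": finger opening in mm; "finger_force": force on a finger pad.
Only numpy, scipy, OpenCV 4.12 (cv2) and the standard library are available. Lean on these libraries where they do the work, as an engineer would, in place of code of your own. Each camera call takes 0.05 s, during which the arm holds its last target. There are 200 camera calls.

## Task

Restock the white tray with the four blue-capped ointment jars in order of size: the smallest on the pad next to the yellow end stop, then each next larger one, the largest by the white stop, one jar standing in the middle of each pad. Keep the jars upright all the way, and leave the orange-capped prescription jar where it stands.

Things in the scene. Friction and masses are not known exactly. Their poses are not given: they have to be found in the camera images.
- jar_s: the smallest of the four closed ointment jars with blue screw caps: white plastic, round, upright, 34 mm across (cap and body alike) and 30 mm tall, the cap being the top two fifths; origin at the centre of its underside, z up its axis. At the start it stands on the table.
- jar_m: the second smallest of the four closed ointment jars with blue screw caps: white plastic, round, upright, 43 mm across (cap and body alike) and 38 mm tall, the cap being the top two fifths; origin at the centre of its underside, z up its axis. At the start it stands on the table.
- jar_l: the second largest of the four closed ointment jars with blue screw caps: white plastic, round, upright, 53 mm across (cap and body alike) and 47 mm tall, the cap being the top two fifths; origin at the centre of its underside, z up its axis. At the start it stands on the table.
- jar_xl: the largest of the four closed ointment jars with blue screw caps: white plastic, round, upright, 64 mm across (cap and body alike) and 58 mm tall, the cap being the top two fifths; origin at the centre of its underside, z up its axis. At the start it stands on the table.
- pad_a: round dark green pad, 72 mm across, 2 mm thick, fixed in the white stock tray: the leftmost of the row of four seen from the robot (+y end). Origin: centre of its underside, 6 mm above the table; a jar stands 2 mm higher. Its y axis runs along the row towards pad_a, x across the tray away from the robot. Neighbouring pads are 88 mm apart.
- pad_b: round dark green pad, 72 mm across, 2 mm thick, fixed in the white stock tray: second from the left, seen from the robot. Origin: centre of its underside, 6 mm above the table; a jar stands 2 mm higher. Its y axis runs along the row towards pad_a, x across the tray away from the robot. Neighbouring pads are 88 mm apart.
- pad_c: round dark green pad, 72 mm across, 2 mm thick, fixed in the white stock tray: third from the left, seen from the robot. Origin: centre of its underside, 6 mm above the table; a jar stands 2 mm higher. Its y axis runs along the row towards pad_a, x across the tray away from the robot. Neighbouring pads are 88 mm apart.
- pad_d: round dark green pad, 72 mm across, 2 mm thick, fixed in the white stock tray: the rightmost of the row of four seen from the robot (-y end). Origin: centre of its underside, 6 mm above the table; a jar stands 2 mm higher. Its y axis runs along the row towards pad_a, x across the tray away from the robot. Neighbouring pads are 88 mm apart.
- stop_yellow: fixed yellow end stop of the stock tray: upright plate 104 mm wide, 5 mm thick, 52 mm high, on a 30 mm foot, 70 mm beyond the last pad at one end of the row (either end); a white one stands at the other. Origin: centre of its underside, 6 mm up. The fixed tray, 125 x 440 mm, has 12 mm high lips along its long sides.
- rx_jar: closed jar with an orange cap and a pale pink body, 48 mm across and 44 mm tall, standing on the table among the others: a patient's prescription, not stock. Origin at the centre of its underside.
Not all that is in view belongs to the job. What is shaped like the jar_s but green is not meant. What is shaped like the jar_m but black is not meant.

How it is judged:
By the outcome, as a careful person would: the job done as asked, in the order asked, and still so for the second after the job is handed in, with the robot touching nothing.
It also fails if it takes over 106 s, if anything falls off the work surface, if the arm or the gripper's body presses on something with over 40 N, if the wrist force passes 120 N, or if a joint passes its speed limit or range.

## Working session

There is one attempt and no reset: what is moved stays moved. The work goes in short steps, Python scripts to look and compute and a tool call to move; the robot and the scene stay as the last step left them, time stands still between calls to the robot, and variables do not carry over. Pictures are saved under pics/ and viewed, at most 14 in all, crops included, and the job is handed in when it is done.

Besides the shell and the picture viewer there is one more tool, called after "Emit:" as name(argument=value, ...) on one line, values as JSON. jog_arm: Moves the arm, as the interface text tells. Its arguments: {"type":"object","properties":{"series":{"type":"array"},"grip_force":{"type":"number"}},"required":["series"]}

```bash
ls; mkdir -p pics; python3 - <<'E'
from cell import manip
import cv2,numpy as np
for n in("scene","top"):
    c=manip.camera(n); cv2.imwrite(f"pics/{n}0.png",c["frame"][:,:,::-1]); print(n,c["vfov"],c["cx"],c["cy"],np.round(c["R"],3).tolist(),np.round(c["t"],1).tolist(),[k for k in c])
s=manip.read_state(); print(s, manip.finger_overhang)
E
```

```text
pics
scene 52.5028709332491 276.1474976735157 209.28217976957757 [[0.457, 0.889, 0.004], [0.581, -0.295, -0.759], [-0.674, 0.35, -0.651]] [-236.4, -228.6, 1180.2] ['frame', 'vfov', 'cx', 'cy', 'R', 't']
top 54.109268944901636 282.71737358877095 204.0587414618661 [[-0.157, -0.988, -0.003], [-0.96, 0.154, -0.234], [0.232, -0.034, -0.972]] [90.6, 485.4, 805.2] ['frame', 'vfov', 'cx', 'cy', 'R', 't']
{'clock': 0.1, 'joints': array([-1.18260364e+00,  3.00430540e-01,  1.52149166e+00, -1.32497109e-05,
        1.32068321e+00, -6.66304450e-02]), 'qd': array([-0.00046645, -0.0008266 , -0.00166341, -0.00053632,  0.0001292 ,
        0.00199478]), 'effort': array([ 1.94447231e-03, -5.32641685e+01, -3.53282511e+01,  7.10023334e-02,
        2.35034066e-02, -6.22244784e-05]), 'eef_pos': array([ 241.51555724, -493.89929621,  212.94639557]), 'eef_rot': array([-3.14058129e+00, -5.46248637e-05,  4.54826393e-01]), 'wrist_force': array([ 0.66821587,  0.14662663, -0.42084221]), 'moment': array([-0.00164104, -0.0161708 , -0.02544081]), 'finger_force': 0.0, 'finger_gap': 94.35363000628124} 8.0
```

View pics/scene0.png

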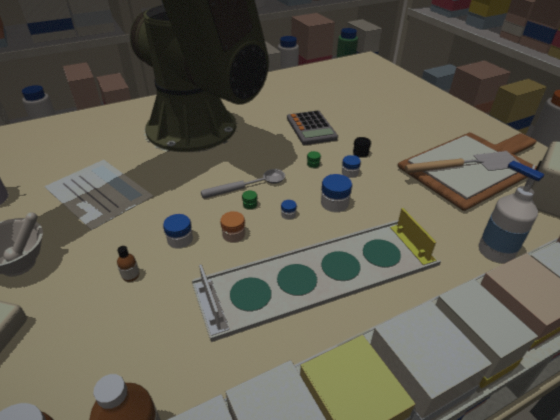

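View pics/top0.png

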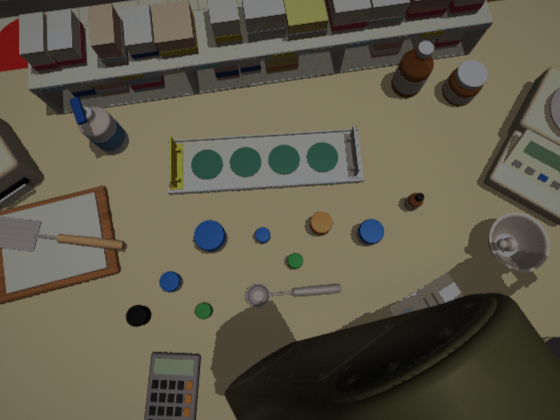

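Top view: blue caps at (210,236) XL, (371,232) L, (170,282) M and (263,235) S. Orange rx is at (321,222), and the green (295,261), (203,311) and black (138,316) decoys are not meant. The yellow stop is at the left (175,165), which is the +y end, so S goes on pad_a, M on b, L on c and XL on d. The scene view agrees. Next I measure positions.

```bash
cat > h.py <<'E'
import cv2,numpy as np
from cell import manip
def ray(c,uv):
    f=210/np.tan(np.radians(c["vfov"]/2)); R=np.array(c["R"]);t=np.array(c["t"])
    d=np.array([(uv[0]-c["cx"])/f,(uv[1]-c["cy"])/f,1]); return -R.T@t, R.T@d
def onz(c,uv,z):
    o,d=ray(c,uv); return o+d*(z-o[2])/d[2]
def proj(c,X):
    f=210/np.tan(np.radians(c["vfov"]/2)); p=np.array(c["R"])@X+np.array(c["t"]); return np.array([c["cx"]+f*p[0]/p[2],c["cy"]+f*p[1]/p[2]])
COL=dict(blue=((105,120,40),(130,255,255)),orange=((5,130,90),(16,255,255)),green=((45,80,30),(90,255,255)),yellow=((25,150,90),(33,255,255)),dark=((0,0,0),(180,255,40)))
def blobs(c,col,amin=60):
    hsv=cv2.cvtColor(c["frame"],cv2.COLOR_RGB2HSV); m=cv2.inRange(hsv,*[np.array(v) for v in COL[col]])
    cs,_=cv2.findContours(m,cv2.RETR_EXTERNAL,cv2.CHAIN_APPROX_NONE)
    out=[]
    for k in cs:
        k=cv2.convexHull(k); M=cv2.moments(k)
        if M["m00"]>amin: out.append((np.array([M["m10"]/M["m00"],M["m01"]/M["m00"]]),M["m00"],k))
    return out
E
python3 - <<'E'
from h import *
T=manip.camera("top");S=manip.camera("scene")
J=dict(s=(263,235,30,(289,207)),m=(170,282,38,(351,163)),l=(371,232,47,(178,228)),xl=(210,236,58,(337,188)),rx=(321,222,44,(233,223)))
def near(c,col,p,z):
    b=min(blobs(c,col),key=lambda b:np.hypot(*(b[0]-p)));u=b[0]
    P=np.array([onz(c,q[0],z)[:2] for q in b[2]],np.float32); return u,cv2.minEnclosingCircle(P)[1]*2
for n,(u,v,h,sp) in J.items():
    col="orange" if n=="rx" else "blue"
    for c,p in((T,(u,v)),(S,sp)):
        q,d=near(c,col,p,h); print(n,np.round(q),np.round(onz(c,q,h*.85)[:2],1),"diam",round(d,1))
print("pads")
for c in(T,S):
    for q,a,k in blobs(c,"green",300): print(np.round(q),np.round(onz(c,q,8)[:2],1),a, np.round(cv2.minEnclosingCircle(np.array([onz(c,p[0],8)[:2] for p in k],np.float32))[1]*2))
for q,a,k in blobs(T,"green",40):
    if a<300: print("green",q,onz(T,q,26)[:2])
for q,a,k in blobs(T,"yellow",60): print("y",q,onz(T,q,40)[:2],a)
# shelf front edge top & black jar
print("black",onz(T,(138,316),30)[:2],"spoon",onz(T,(258,295),5)[:2],"shelf",[onz(T,p,0)[:2].round() for p in((65,120),(360,90))], [onz(S,p,z)[:2].round() for p in((220,401),(399,333)) for z in (0,60)])
E
```

```text
s [262. 235.] [441.5  65.7] diam 32.0
s [288. 206.] [446.5  64.8] diam 37.7
m [169. 281.] [374.5 269.4] diam 42.2
m [351. 162.] [379.6 268.5] diam 57.8
l [371. 231.] [ 410.6 -162.2] diam 52.4
l [177. 225.] [ 415.6 -162.8] diam 63.5
xl [209. 235.] [453.4 174.2] diam 64.3
xl [337. 186.] [460.8 171.7] diam 82.9
rx [318. 217.] [459.  -58.4] diam 43.1
rx [232. 219.] [444.9 -60.7] diam 45.5
pads
[207. 164.] [625.5 167.8] 669.5 70.0
[245. 162.] [617.2  80.2] 665.0 70.0
[284. 159.] [609.4  -7.3] 661.0 70.0
[322. 157.] [601.1 -94.9] 663.0 70.0
[250. 294.] [605.8 -96.2] 974.5 69.0
[297. 279.] [614.1  -9.2] 872.5 69.0
[340. 266.] [622.3  78.2] 785.0 69.0
[381. 253.] [630.4 165.9] 708.0 68.0
green [203.46825397 310.26825397] [305.49973749 207.61850369]
green [294.64003673 260.41230487] [376.50943803   6.20268112]
y [177.26010101 168.6489899 ] [613.13151605 227.85041175] 396.0
black [315.17796961 339.88445288] spoon [318.76963194  93.93431222] shelf [array([790., 487.]), array([ 756., -217.])] [array([ 752., -210.]), array([ 781., -216.]), array([780.,  87.]), array([806.,  51.])]
```

```bash
python3 - <<'E'
from h import *
c=manip.camera("scene");f=c["frame"][120:340,120:450,::-1]; cv2.imwrite("pics/crop1.png",cv2.resize(f,None,fx=2.4,fy=2.4,interpolation=3))
E
```

```text
(no output)
```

View pics/crop1.png

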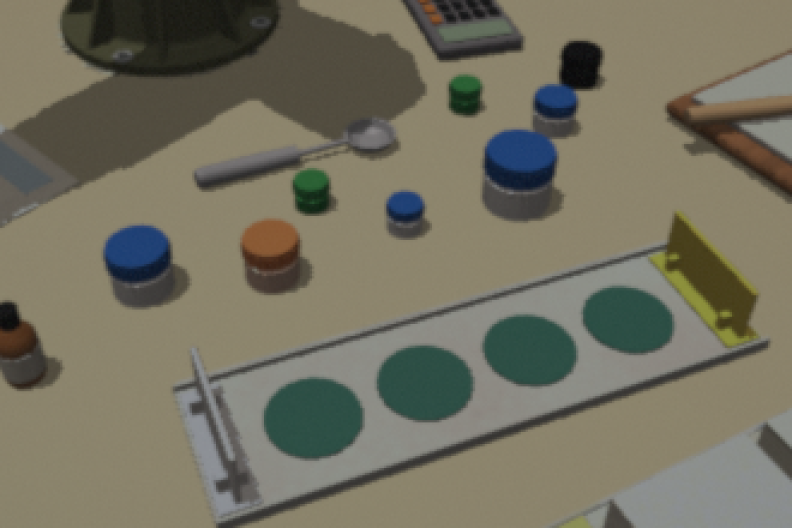

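The crop confirms it: four blue-capped jars rising in size S, M, L, XL, with the green, black and orange ones separate. The yellow stop is at the +y end. The two views agree within about 5 mm. I'll go above L first, closing line across the tray, and check with the wrist camera.

Emit:
jog_arm(series=[[0.5, 1, 0, 0, 0, 0.4, 0], [0.5, 1, 0, 0, 0, 0.4, 0], [0.5, 1, 0, 0, 0, 0.4, 0], [0.5, 1, 0, 0, 0, 0.4, 0], [0.5, 1, 0, 0, 0, 0.4, 0], [0.5, 1, 0, 0, 0, 0.4, 0], [0.5, 1, 0, 0, 0, 0.4, 0]], grip_force=15)

```text
clock: 0.83
eef_pos: [301.6, -374.2, 213.5]
eef_rot: [3.142, 0.0, 1.08]
wrist_force: [-0.5, -0.6, 0.1]
finger_gap: 94.1
finger_force: 0.0
```

Emit:
jog_arm(series=[[0.5, 1, 0, 0, 0, 0.25, 0], [0.5, 1, 0, 0, 0, 0.25, 0], [0.5, 1, 0, 0, 0, 0.25, 0], [0.5, 1, 0, 0, 0, 0.25, 0], [0.5, 1, 0, 0, 0, 0.25, 0], [0.5, 1, 0, 0, 0, 0.25, 0]])

```text
clock: 1.33
eef_pos: [361.6, -254.6, 213.5]
eef_rot: [-3.142, 0.0, 1.472]
wrist_force: [0.1, 0.3, 0.6]
finger_gap: 93.8
finger_force: 0.0
```

Emit:
jog_arm(series=[[0.43, 0.76, 0, 0, 0, 0, 0], [0.43, 0.76, 0, 0, 0, 0, 0], [0.43, 0.76, 0, 0, 0, 0, 0], [0.43, 0.76, 0, 0, 0, 0, 0], [0.43, 0.76, 0, 0, 0, 0, 0]])

```text
clock: 1.75
eef_pos: [413.2, -163.7, 213.2]
eef_rot: [-3.141, 0.0, 1.473]
wrist_force: [-0.8, -0.3, 0.0]
finger_gap: 94.2
finger_force: 0.0
```

```bash
cat >> h.py <<'E'
from scipy.spatial.transform import Rotation
def wrist():
    s=manip.read_state(); c=manip.camera("wrist"); H=np.array(c["hand_eye"])
    T=np.eye(4);T[:3,:3]=Rotation.from_euler("xyz",s["eef_rot"]).as_matrix();T[:3,3]=s["eef_pos"]
    W=T@H; c["R"]=W[:3,:3].T; c["t"]=-W[:3,:3].T@W[:3,3]; return s,c
E
python3 - <<'E'
from h import *
s,c=wrist(); print(s["eef_pos"],s["eef_rot"],np.array(c["hand_eye"]).round(2).tolist())
cv2.imwrite("pics/w1.png",c["frame"][:,:,::-1])
for q,a,k in blobs(c,"blue",300): print(q,a,onz(c,q,47)[:2],onz(c,q,40)[:2], cv2.minEnclosingCircle(np.array([onz(c,p[0],47)[:2] for p in k],np.float32)))
E
```

```text
[ 413.17321205 -163.72120695  213.24563319] [-3.14111644e+00  1.50233900e-04  1.47338315e+00] [[0.0, -0.96, -0.27, 77.58], [1.0, 0.0, 0.0, -0.17], [-0.0, -0.27, 0.96, -169.39], [0.0, 0.0, 0.0, 1.0]]
[280.84859244 190.26164511] 1971.5 [ 412.39751091 -159.98223878] [ 412.22579695 -161.51524516] ((412.5039367675781, -160.2642059326172), 26.473554611206055)
```

View pics/w1.png

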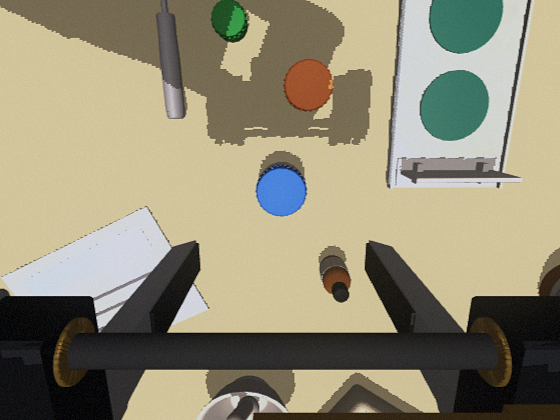

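Wrist view: L cap at (281,190). Its fitted radius of 26.5 mm matches L exactly, centre (412.4,-160.3). The dropper bottle at (335,275) is clear of the fingers. I'll descend and grasp.

Emit:
jog_arm(series=[[-0.005, 0.026, -0.8, 0, 0, 0, 0.1], [-0.005, 0.026, -0.8, 0, 0, 0, 0.1], [-0.005, 0.026, -0.8, 0, 0, 0, 0.1], [-0.005, 0.026, -0.8, 0, 0, 0, 0.1], [-0.005, 0.026, -0.8, 0, 0, 0, 0.1]])

```text
clock: 2.22
eef_pos: [412.3, -161.1, 117.7]
eef_rot: [-3.141, -0.0, 1.473]
wrist_force: [0.3, -0.4, -0.5]
finger_gap: 84.6
finger_force: 0.0
```

Emit:
jog_arm(series=[[0, 0, -0.3, 0, 0, 0, 0.1], [0, 0, -0.5, 0, 0, 0, 0.1], [0, 0, -0.65, 0, 0, 0, 0.1], [0, 0, -0.8, 0, 0, 0, 0.1], [0, 0, -0.8, 0, 0, 0, 0.1], [0, 0, -0.8, 0, 0, 0, 0.1]])

```text
clock: 2.72
eef_pos: [413.1, -160.6, 22.6]
eef_rot: [3.141, 0.0, 1.475]
wrist_force: [-0.0, 0.5, 0.8]
finger_gap: 84.8
finger_force: 0.0
```

Emit:
jog_arm(series=[[0, 0, 0, 0, 0, 0, 0.3], [0, 0, 0, 0, 0, 0, 0.4], [0, 0, 0, 0, 0, 0, 0.5], [0, 0, 0, 0, 0, 0, 0.6], [0, 0, 0, 0, 0, 0, 0.6], [0, 0, 0, 0, 0, 0, 0.6], [0, 0, 0, 0, 0, 0, 0.6], [0, 0, 0, 0, 0, 0, 0.6]], grip_force=15)

```text
clock: 3.38
eef_pos: [412.8, -159.8, 21.8]
eef_rot: [3.141, 0.0, 1.476]
wrist_force: [-2.0, 0.0, 7.0]
finger_gap: 52.5
finger_force: 15.0
```

Emit:
jog_arm(series=[[0, 0, 0.1, 0, 0, 0, 0.6], [0, 0, 0.3, 0, 0, 0, 0.6], [0, 0, 0.6, 0, 0, 0, 0.6], [0, 0, 0.8, 0, 0, 0, 0.6], [0, 0, 1, 0, 0, 0, 0.6], [0, 0, 1, 0, 0, 0, 0.6]])

```text
clock: 3.88
eef_pos: [414.2, -160.4, 145.6]
eef_rot: [3.136, 0.002, 1.476]
wrist_force: [0.9, -0.2, -1.2]
finger_gap: 53.0
finger_force: 15.0
```

Emit:
jog_arm(series=[[0.2, 0.2, 0, 0, 0, 0, 0.6], [0.4, 0.4, 0, 0, 0, 0, 0.6], [0.6, 0.5, 0, 0, 0, 0, 0.6], [0.8, 0.6, 0, 0, 0, 0, 0.6], [1, 0.6, 0, 0, 0, 0, 0.6], [1, 0.6, 0, 0, 0, 0, 0.6], [1, 0.6, 0, 0, 0, 0, 0.6]])

```text
clock: 4.47
eef_pos: [532.6, -87.4, 140.1]
eef_rot: [-3.14, -0.0, 1.477]
wrist_force: [0.4, 0.6, -1.1]
finger_gap: 52.6
finger_force: 15.0
```

```bash
python3 - <<'E'
from h import *
s,c=wrist(); print(s["eef_pos"],s["eef_rot"],s["wrist_force"])
cv2.imwrite("pics/w2.png",c["frame"][:,:,::-1])
for q,a,k in blobs(c,"blue",300): print(q,a,onz(c,q,s["eef_pos"][2]+25)[:2])
for q,a,k in blobs(c,"green",300):
    e=cv2.fitEllipse(k); print("g",q,a,onz(c,q,8)[:2], cv2.minEnclosingCircle(np.array([onz(c,p[0],8)[:2] for p in k],np.float32)))
E
```

```text
[532.57477094 -87.40048426 140.11060584] [-3.13968896e+00 -2.35026611e-04  1.47665380e+00] [ 0.38457032  0.58124256 -1.0954871 ]
[282.07205633 279.22988882] 9159.5 [532.96179082 -84.12430898]
[147.99283054  24.22132216] 1790.0 [491.81342129  27.66379217]
g [359.1449726  202.31182437] 4502.0 [602.62295748 -93.96180695] ((602.4324951171875, -95.07437896728516), 35.57794952392578)
g [ 87.04565721 113.32468343] 1869.0 [373.99881035   6.05595665] ((374.5093994140625, 5.029035568237305), 23.698043823242188)
g [365.49897427 102.22073735] 5687.0 [610.84007318  -6.96174645] ((610.68701171875, -8.064837455749512), 35.45221710205078)
g [370.66739115  15.05882779] 2300.5 [616.76706342  58.87056507] ((618.057373046875, 69.40513610839844), 33.77238845825195)
```

View pics/w2.png

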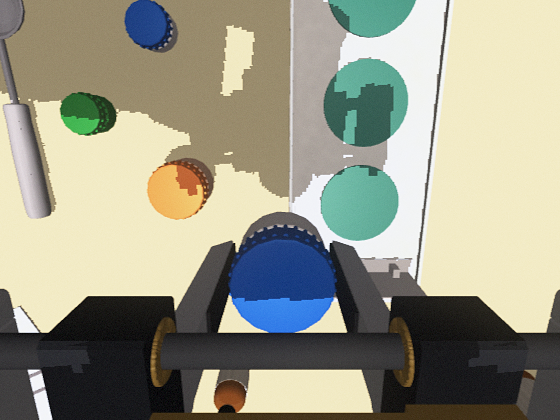

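Wrist view: L is held upright between the fingers (282,279). Pads d (359,202) and c (365,102) measure (602.5,-94.7) and (611,-7.7), which agrees with the outer views. I'll place L on c.

Emit:
jog_arm(series=[[0.2, 0.2, 0, 0, 0, 0, 0.6], [0.4, 0.4, 0, 0, 0, 0, 0.6], [0.65, 0.66, 0, 0, 0, 0, 0.6], [0.65, 0.66, 0, 0, 0, 0, 0.6], [0.65, 0.66, 0, 0, 0, 0, 0.6], [0.65, 0.66, 0, 0, 0, 0, 0.6]])

```text
clock: 5.02
eef_pos: [609.7, -9.1, 141.1]
eef_rot: [-3.141, 0.0, 1.476]
wrist_force: [-0.4, 0.0, -1.3]
finger_gap: 52.8
finger_force: 15.0
```

Emit:
jog_arm(series=[[0, 0, -0.3, 0, 0, 0, 0.6], [0, 0, -0.6, 0, 0, 0, 0.6], [0, 0, -0.8, 0, 0, 0, 0.6], [0, 0, -0.85, 0, 0, 0, 0.6], [0, 0, -0.89, 0, 0, 0, 0.6], [0, 0, -0.92, 0, 0, 0, 0.6], [0, 0, -0.92, 0, 0, 0, 0.6]])

```text
clock: 5.6
eef_pos: [611.0, -9.1, 32.2]
eef_rot: [3.14, 0.0, 1.475]
wrist_force: [-0.8, 0.1, 0.2]
finger_gap: 52.6
finger_force: 15.0
```

Emit:
jog_arm(series=[[0, 0.01, -0.01, 0, 0, 0, 0.6], [0, 0.01, -0.015, 0, 0, 0, 0.6], [0, 0.01, -0.015, 0, 0, 0, 0.6]])

```text
clock: 5.85
eef_pos: [610.9, -7.3, 30.0]
eef_rot: [3.141, -0.0, 1.476]
wrist_force: [-0.1, -0.1, -0.1]
finger_gap: 52.7
finger_force: 15.0
```

Emit:
jog_arm(series=[[0, 0, 0, 0, 0, 0, 0.35], [0, 0, 0, 0, 0, 0, 0.25], [0, 0, 0, 0, 0, 0, 0.25], [0, 0, 0, 0, 0, 0, 0.25]])

```text
clock: 6.18
eef_pos: [610.6, -7.4, 29.3]
eef_rot: [3.141, 0.0, 1.476]
wrist_force: [-0.3, 0.3, 0.4]
finger_gap: 70.1
finger_force: 0.0
```

Emit:
jog_arm(series=[[0, 0, 0.2, 0, 0, 0, 0.25], [0, 0, 0.5, 0, 0, 0, 0.1], [0, 0, 0.8, 0, 0, 0, 0], [0, 0, 1, 0, 0, 0, 0], [0, 0, 1, 0, 0, 0, 0]])

```text
clock: 6.6
eef_pos: [612.6, -7.5, 155.2]
eef_rot: [3.133, -0.0, 1.476]
wrist_force: [-0.5, -0.1, -0.1]
finger_gap: 92.3
finger_force: 0.0
```

Emit:
jog_arm(series=[[-0.65, 0.75, 0.3, 0, 0, 0, 0], [-0.65, 0.75, 0.3, 0, 0, 0, 0], [-0.65, 0.75, 0.3, 0, 0, 0, 0], [-0.65, 0.75, 0.3, 0, 0, 0, 0], [-0.65, 0.75, 0.3, 0, 0, 0, 0], [-0.65, 0.75, 0.3, 0, 0, 0, 0]])

```text
clock: 7.1
eef_pos: [532.8, 82.4, 184.9]
eef_rot: [-3.141, 0.0, 1.476]
wrist_force: [0.7, 0.2, 0.3]
finger_gap: 94.0
finger_force: 0.0
```

Emit:
jog_arm(series=[[-0.65, 0.75, 0, 0, 0, 0, 0], [-0.65, 0.75, 0, 0, 0, 0, 0], [-0.65, 0.75, 0, 0, 0, 0, 0], [-0.65, 0.75, 0, 0, 0, 0, 0], [-0.65, 0.75, 0, 0, 0, 0, 0], [-0.65, 0.75, 0, 0, 0, 0, 0]])

```text
clock: 7.6
eef_pos: [455.4, 171.8, 184.8]
eef_rot: [-3.141, 0.0, 1.475]
wrist_force: [0.4, 0.2, -0.9]
finger_gap: 94.2
finger_force: 0.0
```

```bash
python3 - <<'E'
from h import *
s,c=wrist(); print(s["eef_pos"],s["eef_rot"],s["wrist_force"])
cv2.imwrite("pics/w3.png",c["frame"][:,:,::-1])
for q,a,k in blobs(c,"blue",300):
  for h in(30,38,47,58): print(q,a,h,onz(c,q,h)[:2], cv2.minEnclosingCircle(np.array([onz(c,p[0],h)[:2] for p in k],np.float32)))
E
```

```text
[455.42034311 171.82003011 184.80977638] [-3.14120414e+00  4.16177377e-04  1.47509992e+00] [ 0.40723827  0.2182303  -0.87495427]
[280.97230539 291.42789421] 668.0 30 [444.59950196  68.88229375] ((444.81524658203125, 68.55709075927734), 17.21091079711914)
[280.97230539 291.42789421] 668.0 38 [445.04705248  73.33029903] ((445.257568359375, 73.01311492919922), 16.786243438720703)
[280.97230539 291.42789421] 668.0 47 [445.55054681  78.33430496] ((445.7550354003906, 78.02616119384766), 16.308401107788086)
[280.97230539 291.42789421] 668.0 58 [446.16592877  84.45031222] ((446.3630676269531, 84.1531982421875), 15.724365234375)
[282.61214006 198.01356406] 3698.5 30 [455.9035216  170.12653697] ((455.6421203613281, 169.52725219726562), 35.203529357910156)
[282.61214006 198.01356406] 3698.5 38 [456.07210754 172.07600119] ((455.8172302246094, 171.4915008544922), 34.33477020263672)
[282.61214006 198.01356406] 3698.5 47 [456.26176673 174.26914843] ((456.0141296386719, 173.70127868652344), 33.357425689697266)
[282.61214006 198.01356406] 3698.5 58 [456.4935724  176.94966173] ((456.2548522949219, 176.40213012695312), 32.162879943847656)
[185.89918699 100.21887986] 1845.0 30 [377.06767927 269.39699206] ((377.1416015625, 269.57452392578125), 22.13628387451172)
[185.89918699 100.21887986] 1845.0 38 [379.18180387 268.89662505] ((379.25390625, 269.0697937011719), 21.589996337890625)
[185.89918699 100.21887986] 1845.0 47 [381.56019405 268.33371217] ((381.6302490234375, 268.501953125), 20.975421905517578)
[185.89918699 100.21887986] 1845.0 58 [384.46711537 267.64570754] ((384.53466796875, 267.80792236328125), 20.224292755126953)
```

View pics/w3.png

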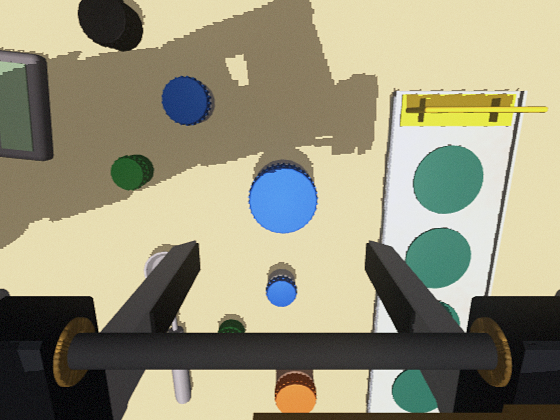

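Wrist view: XL (283,198), M (186,100) and S (281,291) all fit their radii (32.2, 21.6, 17.2 mm). XL is at (456.3,176.3), so I grasp XL.

Emit:
jog_arm(series=[[0.008, 0.037, -0.3, 0, 0, 0, 0], [0.008, 0.037, -0.6, 0, 0, 0, 0], [0.008, 0.037, -0.8, 0, 0, 0, 0], [0.008, 0.037, -0.8, 0, 0, 0, 0], [0.008, 0.037, -0.8, 0, 0, 0, 0]])

```text
clock: 8.07
eef_pos: [456.0, 176.1, 88.9]
eef_rot: [-3.14, 0.001, 1.474]
wrist_force: [-0.4, -1.1, 0.6]
finger_gap: 94.1
finger_force: 0.0
```

Emit:
jog_arm(series=[[0, 0, -0.2, 0, 0, 0, 0], [0, 0, -0.4, 0, 0, 0, 0], [0, 0, -0.54, 0, 0, 0, 0], [0, 0, -0.54, 0, 0, 0, 0], [0, 0, -0.54, 0, 0, 0, 0]])

```text
clock: 8.48
eef_pos: [456.6, 176.9, 25.8]
eef_rot: [3.141, -0.0, 1.475]
wrist_force: [-0.2, 0.1, 0.6]
finger_gap: 94.1
finger_force: 0.0
```

Emit:
jog_arm(series=[[0, 0, 0, 0, 0, 0, 0.2], [0, 0, 0, 0, 0, 0, 0.3], [0, 0, 0, 0, 0, 0, 0.4], [0, 0, 0, 0, 0, 0, 0.5], [0, 0, 0, 0, 0, 0, 0.5], [0, 0, 0, 0, 0, 0, 0.5], [0, 0, 0, 0, 0, 0, 0.5]], grip_force=20)

```text
clock: 9.07
eef_pos: [455.8, 177.2, 25.0]
eef_rot: [3.141, -0.0, 1.476]
wrist_force: [-1.8, 0.4, 6.9]
finger_gap: 63.5
finger_force: 20.0
```

Emit:
jog_arm(series=[[0, 0, 0.1, 0, 0, 0, 0.5], [0, 0, 0.3, 0, 0, 0, 0.5], [0, 0, 0.6, 0, 0, 0, 0.5], [0, 0, 0.8, 0, 0, 0, 0.5], [0, 0, 1, 0, 0, 0, 0.5], [0, 0, 1, 0, 0, 0, 0.5], [0, 0, 1, 0, 0, 0, 0.5]])

```text
clock: 9.65
eef_pos: [455.7, 177.1, 144.7]
eef_rot: [3.14, -0.001, 1.476]
wrist_force: [-0.4, 0.3, -2.9]
finger_gap: 63.6
finger_force: 20.0
```

Emit:
jog_arm(series=[[0.1, -0.2, 0, 0, 0, 0, 0.5], [0.2, -0.4, 0, 0, 0, 0, 0.5], [0.3, -0.6, 0, 0, 0, 0, 0.5], [0.4, -0.8, 0, 0, 0, 0, 0.5], [0.4, -0.8, 0, 0, 0, 0, 0.5]])

```text
clock: 10.07
eef_pos: [504.2, 77.8, 142.4]
eef_rot: [-3.139, 0.001, 1.473]
wrist_force: [-0.0, 0.6, -2.7]
finger_gap: 63.7
finger_force: 20.0
```

Emit:
jog_arm(series=[[0.1, -0.2, 0, 0, 0, 0, 0.5], [0.2, -0.4, 0, 0, 0, 0, 0.5], [0.3, -0.6, 0, 0, 0, 0, 0.5], [0.4, -0.8, 0, 0, 0, 0, 0.5], [0.4, -0.8, 0, 0, 0, 0, 0.5]])

```text
clock: 10.48
eef_pos: [552.1, -18.0, 142.3]
eef_rot: [-3.139, 0.001, 1.473]
wrist_force: [-0.0, -0.1, -0.9]
finger_gap: 63.6
finger_force: 20.0
```

Emit:
jog_arm(series=[[0.1, -0.2, 0, 0, 0, 0, 0.5], [0.2, -0.4, 0, 0, 0, 0, 0.5], [0.425, -0.66, 0, 0, 0, 0, 0.5], [0.425, -0.66, 0, 0, 0, 0, 0.5], [0.425, -0.66, 0, 0, 0, 0, 0.5], [0.425, -0.66, 0, 0, 0, 0, 0.5], [0.425, -0.66, 0, 0, 0, 0, 0.5]])

```text
clock: 11.07
eef_pos: [601.9, -93.0, 143.6]
eef_rot: [-3.14, -0.0, 1.477]
wrist_force: [-0.2, 0.8, -3.0]
finger_gap: 63.9
finger_force: 20.0
```

```bash
python3 - <<'E'
from h import *
s,c=wrist(); print(s["eef_pos"],s["wrist_force"])
for q,a,k in blobs(c,"blue",300):
  for h in (55,s["eef_pos"][2]+33): print(q,a,h,onz(c,q,h)[:2], cv2.minEnclosingCircle(np.array([onz(c,p[0],h)[:2] for p in k],np.float32)))
E
```

```text
[601.89023995 -92.99737646 143.63179634] [-0.24908734  0.7927465  -2.99912232]
[282.01838108 280.12882138] 13002.5 55 [ 596.64745663 -148.6839935 ] ((596.3270874023438, -156.31170654296875), 62.42426681518555)
[282.01838108 280.12882138] 13002.5 176.63179633644086 [602.58797596 -86.06177648] ((602.4185791015625, -90.09415435791016), 33.0006103515625)
[283.44284786 104.81384965] 4106.0 55 [610.6815139   -9.29303874] ((610.6761474609375, -10.081075668334961), 25.956199645996094)
[283.44284786 104.81384965] 4106.0 176.63179633644086 [610.00707773 -12.37277416] ((610.0042114257812, -12.789411544799805), 13.721827507019043)
[59.87839771 26.54282904] 1864.0 55 [462.79036677  56.07385872] ((462.78155517578125, 55.72697448730469), 16.953720092773438)
[59.87839771 26.54282904] 1864.0 176.63179633644086 [531.82445028  22.18342403] ((531.8197631835938, 22.000093460083008), 8.962584495544434)
```

Emit:
jog_arm(series=[[0.005, -0.01, -0.3, 0, 0, 0, 0.5], [0.005, -0.01, -0.6, 0, 0, 0, 0.5], [0.005, -0.01, -0.8, 0, 0, 0, 0.5], [0.005, -0.01, -0.85, 0, 0, 0, 0.5], [0.005, -0.01, -0.89, 0, 0, 0, 0.5], [0.005, -0.01, -0.91, 0, 0, 0, 0.5], [0.005, -0.01, -0.92, 0, 0, 0, 0.5], [0.005, -0.01, -0.92, 0, 0, 0, 0.5]])

```text
clock: 11.78
eef_pos: [603.8, -95.3, 35.4]
eef_rot: [3.14, 0.0, 1.476]
wrist_force: [0.3, -0.9, -1.6]
finger_gap: 64.2
finger_force: 20.0
```

Emit:
jog_arm(series=[[0, 0, 0, 0, 0, 0, 0.5], [0, 0, 0, 0, 0, 0, 0.5]])

```text
clock: 11.95
eef_pos: [603.6, -95.4, 35.0]
eef_rot: [3.14, 0.0, 1.476]
wrist_force: [-0.9, 0.1, -2.0]
finger_gap: 63.9
finger_force: 20.0
```

Emit:
jog_arm(series=[[-0.004, 0.006, -0.01, 0, 0, 0, 0.5], [-0.004, 0.006, -0.015, 0, 0, 0, 0.5], [-0.004, 0.006, -0.015, 0, 0, 0, 0.5]])

```text
clock: 12.2
eef_pos: [602.9, -94.6, 33.0]
eef_rot: [3.141, 0.0, 1.476]
wrist_force: [-2.9, 1.1, 5.1]
finger_gap: 63.7
finger_force: 20.0
```

Emit:
jog_arm(series=[[0, 0, 0, 0, 0, 0, 0.25], [0, 0, 0, 0, 0, 0, 0.12], [0, 0, 0, 0, 0, 0, 0.12], [0, 0, 0, 0, 0, 0, 0.12]])

```text
clock: 12.53
eef_pos: [602.7, -94.6, 32.2]
eef_rot: [-3.142, 0.0, 1.476]
wrist_force: [-0.2, 0.2, 0.1]
finger_gap: 82.3
finger_force: 0.0
```

Emit:
jog_arm(series=[[0, 0, 0.2, 0, 0, 0, 0.12], [0, 0, 0.5, 0, 0, 0, 0.12], [0, 0, 0.8, 0, 0, 0, 0.12], [0, 0, 1, 0, 0, 0, 0], [0, 0, 1, 0, 0, 0, 0]])

```text
clock: 12.95
eef_pos: [604.6, -95.0, 158.1]
eef_rot: [3.133, 0.001, 1.476]
wrist_force: [-0.3, -1.2, 0.5]
finger_gap: 92.2
finger_force: 0.0
```

Emit:
jog_arm(series=[[-0.65, 0.75, 0.3, 0, 0, 0, 0], [-0.65, 0.75, 0.3, 0, 0, 0, 0], [-0.65, 0.75, 0.3, 0, 0, 0, 0], [-0.65, 0.75, 0.3, 0, 0, 0, 0], [-0.65, 0.75, 0.3, 0, 0, 0, 0], [-0.65, 0.75, 0.3, 0, 0, 0, 0]])

```text
clock: 13.45
eef_pos: [524.9, -4.8, 187.9]
eef_rot: [-3.142, 0.0, 1.476]
wrist_force: [-0.4, 0.6, 0.5]
finger_gap: 93.9
finger_force: 0.0
```

Emit:
jog_arm(series=[[-0.67, 0.6, 0, 0, 0, 0, 0], [-0.67, 0.6, 0, 0, 0, 0, 0], [-0.67, 0.6, 0, 0, 0, 0, 0], [-0.67, 0.6, 0, 0, 0, 0, 0], [-0.67, 0.6, 0, 0, 0, 0, 0], [-0.67, 0.6, 0, 0, 0, 0, 0]])

```text
clock: 13.95
eef_pos: [445.1, 66.7, 187.9]
eef_rot: [-3.141, 0.0, 1.475]
wrist_force: [0.6, -0.1, -0.5]
finger_gap: 93.9
finger_force: 0.0
```

```bash
python3 - <<'E'
from h import *
s,c=wrist(); print(s["eef_pos"],s["wrist_force"])
for q,a,k in blobs(c,"blue",300):
  for h in (30,38,55,66): print(q,a,h,onz(c,q,h)[:2], cv2.minEnclosingCircle(np.array([onz(c,p[0],h)[:2] for p in k],np.float32)))
E
```

```text
[445.14027967  66.65793827 187.90769881] [ 0.58448789 -0.08231031 -0.49343139]
[455.32482125 257.65304733] 2447.5 30 [618.27256381 -16.22798555] ((618.7848510742188, -16.431575775146484), 32.76140213012695)
[455.32482125 257.65304733] 2447.5 38 [614.21903932 -12.31325694] ((614.7188720703125, -12.511863708496094), 31.96061134338379)
[455.32482125 257.65304733] 2447.5 55 [605.60529979  -3.99445864] ((606.0784301757812, -4.182443618774414), 30.258831024169922)
[455.32482125 257.65304733] 2447.5 66 [600.03170361   1.38829321] ((600.48779296875, 1.2071629762649536), 29.15782356262207)
[280.89500825 195.27433993] 808.0 30 [444.14690492  67.16983177] ((444.2594909667969, 67.03521728515625), 16.514976501464844)
[280.89500825 195.27433993] 808.0 38 [444.3496329   69.04602012] ((444.45941162109375, 68.91468811035156), 16.11130714416504)
[280.89500825 195.27433993] 808.0 55 [444.78042988  73.03292036] ((444.8844299316406, 72.90857696533203), 15.253475189208984)
[280.89500825 195.27433993] 808.0 66 [445.05918086  75.61267934] ((445.1594543457031, 75.49285125732422), 14.698402404785156)
```

Emit:
jog_arm(series=[[-0.008, 0.005, -0.3, 0, 0, 0, 0.25], [-0.008, 0.005, -0.6, 0, 0, 0, 0.25], [-0.008, 0.005, -0.9, 0, 0, 0, 0.25], [-0.008, 0.005, -0.9, 0, 0, 0, 0.25], [-0.008, 0.005, -0.9, 0, 0, 0, 0.25]])

```text
clock: 14.42
eef_pos: [443.2, 67.3, 79.7]
eef_rot: [-3.138, 0.001, 1.475]
wrist_force: [0.6, -0.5, 1.1]
finger_gap: 70.8
finger_force: 0.0
```

Emit:
jog_arm(series=[[0, 0, -0.2, 0, 0, 0, 0.25], [0, 0, -0.4, 0, 0, 0, 0.25], [0, 0, -0.52, 0, 0, 0, 0.25], [0, 0, -0.555, 0, 0, 0, 0.25], [0, 0, -0.555, 0, 0, 0, 0.25], [0, 0, -0.555, 0, 0, 0, 0.25]])

```text
clock: 14.92
eef_pos: [444.6, 67.9, 15.4]
eef_rot: [3.139, -0.0, 1.476]
wrist_force: [0.4, 0.4, 0.5]
finger_gap: 70.6
finger_force: 0.0
```

Emit:
jog_arm(series=[[0, 0, 0, 0, 0, 0, 0.4], [0, 0, 0, 0, 0, 0, 0.6], [0, 0, 0, 0, 0, 0, 0.7], [0, 0, 0, 0, 0, 0, 0.8], [0, 0, 0, 0, 0, 0, 0.8], [0, 0, 0, 0, 0, 0, 0.8], [0, 0, 0, 0, 0, 0, 0.8], [0, 0, 0, 0, 0, 0, 0.8]], grip_force=12)

```text
clock: 15.58
eef_pos: [443.4, 68.0, 13.8]
eef_rot: [3.142, -0.0, 1.476]
wrist_force: [-0.7, 0.3, 3.9]
finger_gap: 33.6
finger_force: 12.0
```

Emit:
jog_arm(series=[[0, 0, 0.1, 0, 0, 0, 0.8], [0, 0, 0.3, 0, 0, 0, 0.8], [0, 0, 0.6, 0, 0, 0, 0.8], [0, 0, 0.8, 0, 0, 0, 0.8], [0, 0, 1, 0, 0, 0, 0.8], [0, 0, 1, 0, 0, 0, 0.8], [0, 0, 1, 0, 0, 0, 0.8]])

```text
clock: 16.17
eef_pos: [443.7, 68.0, 134.3]
eef_rot: [3.14, -0.0, 1.476]
wrist_force: [-0.6, 0.7, -0.3]
finger_gap: 33.7
finger_force: 12.0
```

Emit:
jog_arm(series=[[0.2, 0.1, 0, 0, 0, 0, 0.8], [0.4, 0.2, 0, 0, 0, 0, 0.8], [0.6, 0.3, 0, 0, 0, 0, 0.8], [0.765, 0.414, 0, 0, 0, 0, 0.8], [0.765, 0.414, 0, 0, 0, 0, 0.8]])

```text
clock: 16.58
eef_pos: [536.7, 119.2, 131.5]
eef_rot: [-3.14, 0.0, 1.477]
wrist_force: [-0.3, 0.4, -1.3]
finger_gap: 33.7
finger_force: 12.0
```

```bash
python3 - <<'E'
from h import *
s,c=wrist(); print(s["eef_pos"],s["wrist_force"])
for q,a,k in blobs(c,"green",1500): print(q,a,onz(c,q,8)[:2], cv2.minEnclosingCircle(np.array([onz(c,p[0],8)[:2] for p in k],np.float32)))
E
```

```text
[536.74917589 119.18681684 131.51600187] [-0.30980747  0.42900694 -1.32078361]
[375.86346387 236.27607013] 4392.0 [619.16946651  81.48132682] ((618.9007568359375, 80.36712646484375), 35.605201721191406)
[383.46703396 138.89649566] 5536.0 [627.28515432 168.42721962] ((627.1085815429688, 167.31044006347656), 35.48094940185547)
```

Emit:
jog_arm(series=[[0.2, 0.1, 0, 0, 0, 0, 0.8], [0.4, 0.2, 0, 0, 0, 0, 0.8], [0.6, 0.3, 0, 0, 0, 0, 0.8], [0.765, 0.414, 0, 0, 0, 0, 0.8], [0.765, 0.414, 0, 0, 0, 0, 0.8], [0.765, 0.414, 0, 0, 0, 0, 0.8], [0.765, 0.414, 0, 0, 0, 0, 0.8]])

```text
clock: 17.22
eef_pos: [625.9, 166.7, 132.6]
eef_rot: [-3.14, 0.001, 1.476]
wrist_force: [0.7, 0.5, -0.9]
finger_gap: 34.1
finger_force: 12.0
```

Emit:
jog_arm(series=[[0.005, 0.014, -0.3, 0, 0, 0, 0.8], [0.005, 0.014, -0.6, 0, 0, 0, 0.8], [0.005, 0.014, -0.8, 0, 0, 0, 0.8], [0.005, 0.014, -0.85, 0, 0, 0, 0.8], [0.005, 0.014, -0.89, 0, 0, 0, 0.8], [0.005, 0.014, -0.91, 0, 0, 0, 0.8], [0.005, 0.014, -0.92, 0, 0, 0, 0.8], [0.005, 0.014, -0.92, 0, 0, 0, 0.8]])

```text
clock: 17.88
eef_pos: [628.1, 169.1, 24.7]
eef_rot: [3.14, -0.001, 1.476]
wrist_force: [-1.0, -0.1, -0.7]
finger_gap: 33.6
finger_force: 12.0
```

Emit:
jog_arm(series=[[0, 0, 0, 0, 0, 0, 0.8], [0, 0, 0, 0, 0, 0, 0.8]])

```text
clock: 18.05
eef_pos: [627.9, 169.1, 24.2]
eef_rot: [3.14, -0.0, 1.476]
wrist_force: [0.4, 1.0, 0.2]
finger_gap: 33.7
finger_force: 12.0
```

Emit:
jog_arm(series=[[-0.003, -0.003, -0.01, 0, 0, 0, 0.8], [-0.003, -0.003, -0.018, 0, 0, 0, 0.8], [-0.003, -0.003, -0.018, 0, 0, 0, 0.8]])

```text
clock: 18.3
eef_pos: [627.3, 168.7, 21.7]
eef_rot: [3.141, -0.0, 1.476]
wrist_force: [-2.2, -0.3, 5.9]
finger_gap: 33.7
finger_force: 12.0
```

Emit:
jog_arm(series=[[0, 0, 0, 0, 0, 0, 0.6], [0, 0, 0, 0, 0, 0, 0.45], [0, 0, 0, 0, 0, 0, 0.45], [0, 0, 0, 0, 0, 0, 0.45]])

```text
clock: 18.63
eef_pos: [627.1, 168.7, 21.0]
eef_rot: [-3.141, 0.0, 1.476]
wrist_force: [-0.0, 0.1, -0.1]
finger_gap: 51.2
finger_force: 0.0
```

Emit:
jog_arm(series=[[0, 0, 0.2, 0, 0, 0, 0.45], [0, 0, 0.5, 0, 0, 0, 0.45], [0, 0, 0.8, 0, 0, 0, 0.2], [0, 0, 1, 0, 0, 0, 0.2], [0, 0, 1, 0, 0, 0, 0.2]])

```text
clock: 19.05
eef_pos: [629.2, 169.1, 147.2]
eef_rot: [3.133, -0.003, 1.476]
wrist_force: [0.3, -0.4, 0.8]
finger_gap: 68.2
finger_force: 0.0
```

Emit:
jog_arm(series=[[-0.7, 0.28, 0.3, 0, 0, 0, 0.2], [-0.7, 0.28, 0.3, 0, 0, 0, 0.2], [-0.7, 0.28, 0.3, 0, 0, 0, 0.2], [-0.7, 0.28, 0.3, 0, 0, 0, 0.2], [-0.7, 0.28, 0.3, 0, 0, 0, 0.2], [-0.7, 0.28, 0.3, 0, 0, 0, 0.2]])

```text
clock: 19.55
eef_pos: [543.6, 201.9, 176.3]
eef_rot: [-3.141, 0.0, 1.476]
wrist_force: [0.1, -0.4, 0.3]
finger_gap: 75.1
finger_force: 0.0
```

Emit:
jog_arm(series=[[-0.7, 0.28, 0, 0, 0, 0, 0.2], [-0.7, 0.28, 0, 0, 0, 0, 0.2], [-0.7, 0.28, 0, 0, 0, 0, 0.2], [-0.7, 0.28, 0, 0, 0, 0, 0.2], [-0.7, 0.28, 0, 0, 0, 0, 0.2]])

```text
clock: 19.97
eef_pos: [460.2, 235.6, 176.9]
eef_rot: [3.141, 0.0, 1.476]
wrist_force: [0.8, 0.3, 1.3]
finger_gap: 75.0
finger_force: 0.0
```

Emit:
jog_arm(series=[[-0.67, 0.28, 0, 0, 0, 0, 0.2], [-0.67, 0.28, 0, 0, 0, 0, 0.2], [-0.67, 0.28, 0, 0, 0, 0, 0.2], [-0.67, 0.28, 0, 0, 0, 0, 0.2], [-0.67, 0.28, 0, 0, 0, 0, 0.2], [-0.67, 0.28, 0, 0, 0, 0, 0.2]])

```text
clock: 20.47
eef_pos: [380.3, 269.0, 176.9]
eef_rot: [3.142, 0.0, 1.474]
wrist_force: [-1.4, -0.2, 0.2]
finger_gap: 75.2
finger_force: 0.0
```

```bash
python3 - <<'E'
from h import *
s,c=wrist(); print(s["eef_pos"],s["wrist_force"])
for q,a,k in blobs(c,"blue",300):
  for h in (38,): print(q,a,h,onz(c,q,h)[:2], cv2.minEnclosingCircle(np.array([onz(c,p[0],h)[:2] for p in k],np.float32)))
E
```

```text
[380.30471121 268.98223226 176.94119027] [-1.42311192 -0.19475097  0.22322119]
[533.17790657 273.42694064] 949.0 38 [621.50855937 170.79165046] ((621.497314453125, 170.34893798828125), 20.008495330810547)
[278.45054336 198.13339987] 1503.0 38 [377.3198666  271.43957297] ((377.67425537109375, 271.0586853027344), 21.35409164428711)
```

Emit:
jog_arm(series=[[-0.022, 0.017, -0.3, 0, 0, 0, 0.2], [-0.022, 0.017, -0.6, 0, 0, 0, 0.2], [-0.022, 0.017, -0.8, 0, 0, 0, 0.2], [-0.022, 0.017, -0.8, 0, 0, 0, 0.2], [-0.022, 0.017, -0.8, 0, 0, 0, 0.2]])

```text
clock: 20.93
eef_pos: [376.6, 271.0, 80.8]
eef_rot: [-3.14, 0.001, 1.475]
wrist_force: [-0.0, -0.3, 0.6]
finger_gap: 75.3
finger_force: 0.0
```

Emit:
jog_arm(series=[[0, 0, -0.2, 0, 0, 0, 0.2], [0, 0, -0.4, 0, 0, 0, 0.2], [0, 0, -0.54, 0, 0, 0, 0.2], [0, 0, -0.54, 0, 0, 0, 0.2], [0, 0, -0.54, 0, 0, 0, 0.2]])

```text
clock: 21.35
eef_pos: [377.1, 271.8, 17.7]
eef_rot: [3.141, -0.001, 1.475]
wrist_force: [0.2, -0.1, 0.6]
finger_gap: 75.2
finger_force: 0.0
```

Emit:
jog_arm(series=[[0, 0, 0, 0, 0, 0, 0.4], [0, 0, 0, 0, 0, 0, 0.5], [0, 0, 0, 0, 0, 0, 0.6], [0, 0, 0, 0, 0, 0, 0.7], [0, 0, 0, 0, 0, 0, 0.7], [0, 0, 0, 0, 0, 0, 0.7], [0, 0, 0, 0, 0, 0, 0.7], [0, 0, 0, 0, 0, 0, 0.7]], grip_force=13)

```text
clock: 22.02
eef_pos: [376.3, 271.6, 16.7]
eef_rot: [3.141, -0.0, 1.476]
wrist_force: [-1.4, -0.2, 6.3]
finger_gap: 43.1
finger_force: 13.0
```

Emit:
jog_arm(series=[[0, 0, 0.1, 0, 0, 0, 0.7], [0, 0, 0.3, 0, 0, 0, 0.7], [0, 0, 0.6, 0, 0, 0, 0.7], [0, 0, 0.8, 0, 0, 0, 0.7], [0, 0, 1, 0, 0, 0, 0.7], [0, 0, 1, 0, 0, 0, 0.7], [0, 0, 1, 0, 0, 0, 0.7]])

```text
clock: 22.6
eef_pos: [376.4, 271.7, 137.0]
eef_rot: [3.14, -0.001, 1.476]
wrist_force: [-0.3, -0.7, -1.2]
finger_gap: 42.8
finger_force: 13.0
```

Emit:
jog_arm(series=[[0.17, -0.13, 0, 0, 0, 0, 0.7], [0.34, -0.26, 0, 0, 0, 0, 0.7], [0.5, -0.4, 0, 0, 0, 0, 0.7], [0.67, -0.53, 0, 0, 0, 0, 0.7], [0.67, -0.53, 0, 0, 0, 0, 0.7]])

```text
clock: 23.02
eef_pos: [458.3, 205.6, 134.6]
eef_rot: [-3.14, 0.001, 1.473]
wrist_force: [-0.4, -0.6, -1.2]
finger_gap: 42.8
finger_force: 13.0
```

Emit:
jog_arm(series=[[0.17, -0.13, 0, 0, 0, 0, 0.7], [0.34, -0.26, 0, 0, 0, 0, 0.7], [0.5, -0.4, 0, 0, 0, 0, 0.7], [0.67, -0.53, 0, 0, 0, 0, 0.7], [0.67, -0.53, 0, 0, 0, 0, 0.7]])

```text
clock: 23.43
eef_pos: [538.5, 142.1, 134.5]
eef_rot: [-3.14, 0.001, 1.473]
wrist_force: [-0.3, -0.2, -0.7]
finger_gap: 42.6
finger_force: 13.0
```

Emit:
jog_arm(series=[[0.17, -0.13, 0, 0, 0, 0, 0.7], [0.34, -0.26, 0, 0, 0, 0, 0.7], [0.5, -0.4, 0, 0, 0, 0, 0.7], [0.683, -0.53, 0, 0, 0, 0, 0.7], [0.683, -0.53, 0, 0, 0, 0, 0.7], [0.683, -0.53, 0, 0, 0, 0, 0.7], [0.683, -0.53, 0, 0, 0, 0, 0.7]])

```text
clock: 24.02
eef_pos: [617.9, 81.4, 135.1]
eef_rot: [-3.139, 0.0, 1.476]
wrist_force: [-0.9, 0.7, -0.6]
finger_gap: 43.2
finger_force: 13.0
```

Emit:
jog_arm(series=[[0, 0, -0.3, 0, 0, 0, 0.7], [0, 0, -0.6, 0, 0, 0, 0.7], [0, 0, -0.75, 0, 0, 0, 0.7], [0, 0, -0.85, 0, 0, 0, 0.7], [0, 0, -0.88, 0, 0, 0, 0.7], [0, 0, -0.9, 0, 0, 0, 0.7], [0, 0, -0.9, 0, 0, 0, 0.7], [0, 0, -0.9, 0, 0, 0, 0.7]])

```text
clock: 24.68
eef_pos: [619.5, 80.9, 29.7]
eef_rot: [3.14, -0.0, 1.476]
wrist_force: [-0.0, -0.2, 0.3]
finger_gap: 42.6
finger_force: 13.0
```

Emit:
jog_arm(series=[[0, 0, -0.015, 0, 0, 0, 0.7], [0, 0, -0.025, 0, 0, 0, 0.7], [0, 0, -0.035, 0, 0, 0, 0.7], [0, 0, -0.035, 0, 0, 0, 0.7]])

```text
clock: 25.02
eef_pos: [619.1, 80.7, 24.6]
eef_rot: [3.141, -0.0, 1.476]
wrist_force: [-0.9, -0.3, 3.5]
finger_gap: 42.6
finger_force: 13.0
```

Emit:
jog_arm(series=[[0, 0, 0, 0, 0, 0, 0.5], [0, 0, 0, 0, 0, 0, 0.35], [0, 0, 0, 0, 0, 0, 0.35], [0, 0, 0, 0, 0, 0, 0.35]])

```text
clock: 25.35
eef_pos: [618.8, 80.7, 24.0]
eef_rot: [-3.141, -0.0, 1.476]
wrist_force: [0.9, 0.2, 0.9]
finger_gap: 60.2
finger_force: 0.0
```

Emit:
jog_arm(series=[[0, 0, 0.2, 0, 0, 0, 0.35], [0, 0, 0.5, 0, 0, 0, 0.35], [0, 0, 0.8, 0, 0, 0, 0.2], [0, 0, 1, 0, 0, 0, 0.2], [0, 0, 1, 0, 0, 0, 0.2]])

```text
clock: 25.77
eef_pos: [620.9, 80.9, 150.0]
eef_rot: [3.133, -0.001, 1.476]
wrist_force: [0.5, -0.0, 1.9]
finger_gap: 75.1
finger_force: 0.0
```

Emit:
jog_arm(series=[[-1, -0.7, 0.8, 0, 0, 0, 0], [-1, -0.7, 0.8, 0, 0, 0, 0], [-1, -0.7, 0.8, 0, 0, 0, 0], [-1, -0.7, 0.8, 0, 0, 0, 0], [-1, -0.7, 0.8, 0, 0, 0, 0], [-1, -0.7, 0.8, 0, 0, 0, 0], [-1, -0.7, 0.8, 0, 0, 0, 0]])

```text
clock: 26.35
eef_pos: [499.2, -3.2, 239.5]
eef_rot: [-3.142, -0.0, 1.475]
wrist_force: [0.5, 0.1, -0.9]
finger_gap: 93.7
finger_force: 0.0
```

```bash
python3 - <<'E'
from h import *
s,c=wrist(); print(s["eef_pos"],s["clock"])
cv2.imwrite("pics/w4.png",c["frame"][:,:,::-1])
S=manip.camera("scene"); cv2.imwrite("pics/s4.png",S["frame"][:,:,::-1])
P=[("a",627.3,168,38),("b",619.2,80.5,46),("c",611,-7.7,55),("d",602.7,-94.7,66)]
for nm,C in(("w",c),("s",S)):
  for n,x,y,h in P:
    b=min(blobs(C,"blue",100),key=lambda b:np.hypot(*(onz(C,b[0],h)[:2]-[x,y]))); print(nm,n,b[0].round(),(onz(C,b[0],h-(h-8)*(.15 if nm=="s" else 0.05))[:2]-[x,y]).round(1))
b=max(blobs(S,"orange"),key=lambda b:b[1]); print("rx",b[0],onz(S,b[0],37)[:2])
E
```

```text
[499.16522063  -3.18855286 239.53029503] 26.35
w a [393.  11.] [-3.  -7.7]
w b [389.  99.] [-2.2 -1.8]
w c [385. 184.] [-2.3  0.1]
w d [379. 260.] [-3.9  4.6]
s a [383. 243.] [ 1.9 -3.2]
s b [341. 253.] [ 2.2 -3.6]
s c [296. 264.] [ 2.4 -2.9]
s d [248. 276.] [ 3.5 -4.1]
rx [469.47215272 185.05754796] [575.51315147 440.64861502]
```

View pics/s4.png

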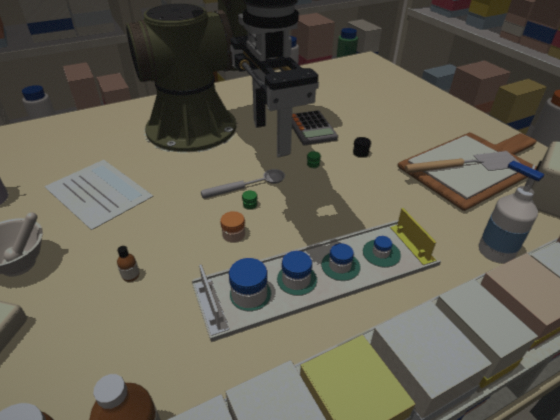

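View pics/w4.png

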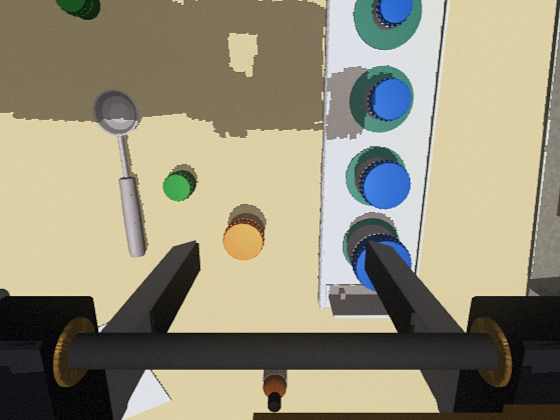

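Both views show all four jars upright on their pads, within about 3 mm of centre. From the yellow stop the order is S (383,243), M (341,253), L (296,264), XL (248,276). The rx jar at (233,226) was not touched, and the robot is clear of everything.

```bash
python3 -c "
from cell import manip
print(manip.sign_off())"
```

```text
the job is handed in; nothing more can be done
None
```

The four blue-capped jars stand upright on pads a to d, smallest by the yellow stop and largest by the white one, each within about 3 mm of its pad centre; the orange prescription jar was not touched, and the job was handed in at about 26 s.

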